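# Hang the large saddle sign on the sign rail of a food pantry table

### The job

Pick up the larger of the two folded white signs and hang it astride the horizontal bar of the sign rail, one panel on each side of the bar, lined up with it and near the middle of its length. Let go of it so that it hangs there by itself, and leave the small sign and the loose food can where they stand.

Things in the scene. Friction and masses are not known exactly. Their poses are not given: they have to be found in the camera images.
- sign: Large folded sign to hang: rigid white plastic saddle (upside-down U), stands on its lower edges. 100 mm tall, 110 long along the ridge, 44 across its two upright panels (38 free between), wall 3. Above 86 mm shoulders slope in to an 18 mm flat ridge, underside 97 mm up. Origin midway between the lower edges; y along ridge, x across, z up. Symmetric. Grip across the panels, 60 mm up. 100-170 g.
- small_sign: The small folded sign, to be left alone: same look and same 44 mm across, but only 60 mm tall and 70 mm long. Origin and axes as for the large one. The two signs may stand in either place.
- rail: Dark steel sign rail fixed to the table: straight level round bar 16 mm thick, axis 170 mm up, between two 16 mm square posts 240 mm apart inside, 178 mm tall, on flat feet 110 x 40 x 6. Origin on the table under the bar's middle; y along the bar, x across, z up. With the large sign hung, the sign's origin is 81 mm above the table.
- can: Loose closed food can standing on the table, to be left alone: 74 mm diameter, 110 mm tall, 0.4 kg. Origin at the centre of its underside, z up. (A fixed tray of more cans, 170 mm square and 115 high, stands out of the way to the robot's right, near its base.)

How it is judged:
By the outcome, as a careful person would: the job done as asked, in the order asked, and still so for the second after the job is handed in, with the robot touching nothing.
It also fails if it takes over 42 s, if anything falls off the work surface, if the arm or the gripper's body presses on something with over 40 N, if the wrist force passes 120 N, or if a joint passes its speed limit or range.

### The arm

A 7-joint arm with a two-finger parallel gripper is mounted at the origin on the work surface. World frame = base frame: x ahead of the robot, y to its left, z up, the work surface at z = 0. Lengths are in m, angles in rad, forces in N, time in s.
With the tool pointing down it reaches from about 0.4 to 0.85 m from the base axis. Payload 4.5 kg.
Tool frame: the origin (TCP) lies at the very end of the fingers, on their centre line; the grasp point (between the pads) lies 19 mm behind it; z points along the fingers, y is the line along which they close (so a half turn about z gives the same grasp; the last joint's range is limited). The gripper opens to 88 mm and grips with 3 to 60 N. Pads are 18 mm wide; open, the fingers measure 123 mm over their backs; the gripper's body (75 mm by 187 mm) begins 45 mm behind the grasp point.
Start: joints at [1.182, 0.689, -0.195, 1.565, 0.157, 0.902, -0.215], TCP at [0.256, -0.57, 0.239] pointing down, gripper open.
Joint ranges: [-3.01, 3.01], [-0.46, 2.08], [-1.47, 1.51], [0.13, 2.56], [-1, 4.14], [0.04, 2.09], [-2.66, 2.66]. Speed limits (rad/s): [2.57, 2.57, 3.14, 3.14, 3.14, 3.14, 3.14].

### API

Orientations are given as a unit quaternion [x, y, z, w].
In Python, from plant import r gives the robot as it stands. The module is installed in compiled form; this text tells all that it offers.
- The arm moves only by the tool step_arm, never from a script. Its argument "increments" is a list of rows, each a list of 2 entries, a list of its own where there are three numbers: the shift along the world's x, y, z in cm, then the turn, a rotation vector about the world's x, y, z in degrees. A call has exactly 10 rows; each row shifts and turns the commanded pose from where the row before left it; what a row does not reach is not made up. A row lasts 1/10 s, in which the tool goes at most 50 mm and 8.59 degrees, less where a joint would pass 70% of its speed; a pose out of reach is approached as far as the arm can. A call is refused whole if a number of a shift passes 5 or a number of a turn 8.59, either way. A call with a gripper value outside its range is refused whole. "fingers" is the opening, from 0 (shut) to 1 (fully open), set as the call begins (left out, the last holds). The fingers move at their own pace and stop on an object; "grip_force" is the grip in N (left out, the last holds). Time passes only in rows, so rows that do not move let the fingers close, or fill a call up. It gives the time, the measured TCP pose, the force, the opening and the grip force at its end, in the units of the state.
- r.get_state(): the state, without advancing time (a new reading comes with each control period).
- r.snapshot(name): name is "scene" or "top" or "wrist"; returns (picture, depth): 400x640x3 uint8, red, green, blue; 400x640 float32, m along the optical axis (not along the pixel's ray), 0 where there is no reading.
- r.calibration(name): a dict with "fov_y" (degrees; the focal length in pixels is half the picture's height over the tangent of half this angle, whatever the lens; pixels are square), "cx", "cy" (the principal point, pixels), "R" (3x3) and "t" (3): a world point X has camera coordinates R X + t. Camera axes: x right, y down, z forward; pixel columns grow to the right and rows downward; lengths in m; the calibration is good to about 2 mm. A picture is of the moment at which its call begins: read the wrist's pose just before it. calibration takes no time and is no camera call; for the wrist camera it gives the pose at the moment of the call.
- r.finish_job(): hands the job in; it is judged then, once.
The state is a dict: "clock": time; "q": joint angles; "qd": joint speeds; "joint_torque": joint torques, N m; "tool_pos": TCP position; "eef_rot": TCP orientation; "contact_force": force on the tool from outside, world axes, zero at the start; "moment": the same for the moment, N m; "opening": opening from 0.0 (shut) to 1.0 (fully open); "finger_force": force on a finger pad.
Only numpy, scipy, OpenCV 4.12 (cv2) and the standard library are available. Lean on these libraries where they do the work, as an engineer would, in place of code of your own. Each camera call takes 0.05 s, during which the arm holds its last target. There are 200 camera calls.

## Working session

There is one attempt and no reset: what is moved stays moved. The work goes in short steps, Python scripts to look and compute and a tool call to move; the robot and the scene stay as the last step left them, time stands still between calls to the robot, and variables do not carry over. Pictures are saved under pics/ and viewed, at most 10 in all, crops included, and the job is handed in when it is done.

Besides the shell and the picture viewer there is one more tool, called after "Request:" as name(argument=value, ...), one argument or row to a line, values as JSON. step_arm: Moves the arm, as the interface text tells. Its arguments: {"type":"object","properties":{"increments":{"type":"array","items":{"type":"array"}},"fingers":{"type":"number"},"grip_force":{"type":"number"}},"required":["increments"]}

```bash
mkdir -p pics
cat > h.py <<'E'
import numpy as np, cv2
from plant import r
def snap(n):
    c=r.calibration(n); p,d=r.snapshot(n); return p,d,c
def pts(d,c):
    f=200/np.tan(np.radians(c["fov_y"]/2)); v,u=np.mgrid[:400,:640]
    P=np.stack([(u-c["cx"])/f*d,(v-c["cy"])/f*d,d],-1)
    return (P-np.array(c["t"]))@np.array(c["R"])
E
python3 - <<'E'
from h import *
s=r.get_state();print(s["clock"],s["tool_pos"],s["eef_rot"],s["opening"])
for n in("scene","top"):
    p,d,c=snap(n);np.savez(n,p=p,d=d);cv2.imwrite(f"pics/{n}.png",p[:,:,::-1]);print(n,c)
    X=pts(d,c);print([np.round(X[v,u],3) for v in(100,200,300) for u in (150,320,500)],(d==0).mean())
E
```

```text
0.0 [ 0.25619315 -0.56939312  0.23793977] [ 9.77723618e-01  2.09894563e-01 -2.30308286e-04 -8.63386990e-04] 1.0000101821715983
scene {'fov_y': 54.11613192572897, 'cx': 322.1824926745818, 'cy': 205.0379821497867, 'R': array([[-0.22992934,  0.97304736, -0.01764465],
       [ 0.54910014,  0.11473977, -0.82784288],
       [-0.80350578, -0.20003405, -0.56068248]]), 't': array([ 0.06693309, -0.31065452,  1.24445672])}
[array([ 0.311, -0.459,  0.101]), array([-0.023, -0.081,  0.011]), array([-0.16 ,  0.489, -0.   ]), array([ 0.615, -0.287,  0.006]), array([ 0.534,  0.053, -0.001]), array([ 0.461,  0.41 , -0.   ]), array([ 0.852, -0.133, -0.001]), array([ 0.798,  0.116, -0.   ]), array([ 0.74 ,  0.375, -0.001])] 0.00404296875
top {'fov_y': 43.34763861984423, 'cx': 322.4646631154528, 'cy': 194.58954787654434, 'R': array([[ 0.02712904, -0.99953123,  0.01418895],
       [-0.9864019 , -0.02906897, -0.16175994],
       [ 0.16209657, -0.00960762, -0.98672813]]), 't': array([0.04722367, 0.57730287, 0.90541838])}
[array([ 0.77 ,  0.422, -0.005]), array([0.739, 0.073, 0.111]), array([ 0.791, -0.296,  0.002]), array([ 0.563,  0.404, -0.003]), array([ 0.573,  0.068, -0.002]), array([ 0.582, -0.288,  0.008]), array([0.421, 0.073, 0.986]), array([ 0.378,  0.062, -0.003]), array([ 0.388, -0.284,  0.003])] 0.00423828125
```

View pics/top.png

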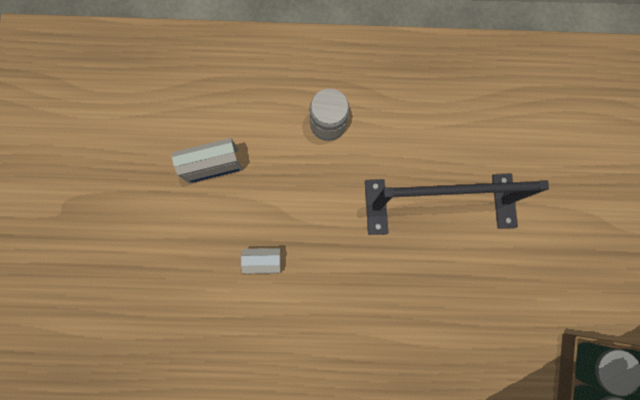

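View pics/scene.png

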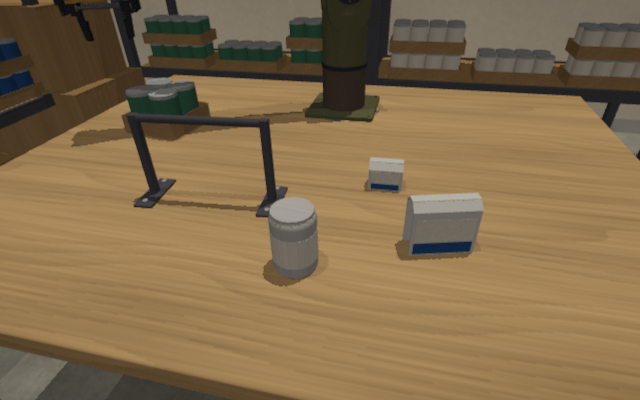

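The top view shows the large sign at about (207,160), the small one at (261,261) and the can at (329,110). The bar runs from (388,192) to (546,186). The scene view confirms which sign is the large one.

Run:
```python
from h import *
def rep(nm,Q,m):
    P=Q[m]; r_=cv2.minAreaRect((P[:,:2]*1000).astype(np.float32)); 
    print(nm,len(P),"ctr",np.round(r_[0],1),"size",np.round(r_[1],1),"ang",round(r_[2],2),"z",np.round(np.percentile(P[:,2],[2,50,98]),4))
for n in("scene","top"):
    D=np.load(n+".npz");X=pts(D["d"],r.calibration(n));x,y,z=X[...,0],X[...,1],X[...,2]
    print(n)
    big=(x>.5)&(x<.8)&(y>.2)&(y<.45)
    rep("sign all",X,big&(z>.02)&(z<.13)); rep("ridge",X,big&(z>.094)&(z<.13))
    rep("small",X,(x>.35)&(x<.55)&(y>.1)&(y<.3)&(z>.02)&(z<.1))
    bar=(x>.45)&(x<.75)&(y>-.4)&(y<.05)&(z>.155)&(z<.2)
    rep("bar",X,bar)
    P=X[bar];l=cv2.fitLine(P[:,:2].astype(np.float32),cv2.DIST_HUBER,0,.001,.001).ravel();print(l,np.degrees(np.arctan2(l[1],l[0])))
    rep("can",X,(x>.6)&(x<.85)&(y>-.02)&(y<.15)&(z>.03)&(z<.15))
    rep("feet",X,(x>.45)&(x<.75)&(y>-.4)&(y<.05)&(z>.015)&(z<.15))
```

```text
scene
sign all 3716 ctr [635.2 284.7] size [ 48.1 111.1] ang 16.14 z [0.0223 0.0712 0.1005]
ridge 783 ctr [637.  285.1] size [ 27.8 110.9] ang 15.33 z [0.0943 0.0994 0.101 ]
small 810 ctr [457.5 177. ] size [37.4 69.9] ang 2.58 z [0.0212 0.0473 0.0602]
bar 1364 ctr [ 574.4 -168. ] size [ 17.8 273.5] ang 4.65 z [0.1575 0.1723 0.1781]
[ 0.0716397  -0.99743056  0.57851726 -0.16275619] -85.89182
can 2948 ctr [732.9  60.2] size [71.4 71.5] ang 65.97 z [0.0322 0.0907 0.1108]
feet 1596 ctr [606.5 -98.4] size [386.9 149.5] ang 64.36 z [0.0188 0.0995 0.147 ]
top
sign all 2000 ctr [634.2 281.9] size [ 46.6 110.5] ang 15.82 z [0.0251 0.0935 0.1027]
ridge 973 ctr [633.1 281.4] size [ 34.9 110.2] ang 15.61 z [0.0942 0.0994 0.1032]
small 941 ctr [450.1 174.3] size [44.4 70.3] ang 1.61 z [0.045  0.0577 0.0634]
bar 1642 ctr [ 572.  -170.5] size [ 16.4 272.8] ang 4.31 z [0.1694 0.1775 0.1811]
[ 0.07576144 -0.997126    0.5709702  -0.16860959] -85.65502
can 1582 ctr [727.   56.8] size [71.7 71.2] ang 39.67 z [0.0362 0.1094 0.1135]
feet 1009 ctr [ 601.9 -102.1] size [404.3 144.6] ang 63.49 z [0.0201 0.103  0.1409]
```

Request:
step_arm(
  increments=[
    [[1.9,4.27,0.2],[0,0,4.08]],
    [[1.9,4.27,0.2],[0,0,4.08]],
    [[1.9,4.27,0.2],[0,0,4.08]],
    [[1.9,4.27,0.2],[0,0,4.08]],
    [[1.9,4.27,0.2],[0,0,4.08]],
    [[1.9,4.27,0.2],[0,0,4.08]],
    [[1.9,4.27,0.2],[0,0,4.08]],
    [[1.9,4.27,0.2],[0,0,4.08]],
    [[1.9,4.27,0.2],[0,0,4.08]],
    [[1.9,4.27,0.2],[0,0,4.08]],
  ],
  fingers=1,
)

```text
clock: 1.1
tool_pos: [0.4467, -0.1412, 0.2587]
eef_rot: [0.843, 0.539, -0.0, -0.0]
contact_force: [1.5, -0.9, -0.1]
opening: 1.0
finger_force: 0.0
```

Request:
step_arm(
  increments=[
    [[1.9,4.27,0],[0,0,4.08]],
    [[1.9,4.27,0],[0,0,4.08]],
    [[1.9,4.27,0],[0,0,4.08]],
    [[1.9,4.27,0],[0,0,4.08]],
    [[1.9,4.27,0],[0,0,4.08]],
    [[1.9,4.27,0],[0,0,4.08]],
    [[1.9,4.27,0],[0,0,4.08]],
    [[1.9,4.27,0],[0,0,4.08]],
    [[1.9,4.27,0],[0,0,4.08]],
    [[1.9,4.27,0],[0,0,4.08]],
  ],
)

```text
clock: 2.1
tool_pos: [0.6368, 0.2853, 0.2582]
eef_rot: [0.602, 0.799, -0.001, -0.0]
contact_force: [0.5, 0.6, -0.4]
opening: 0.998
finger_force: 0.0
```

Run:
```python
from h import *
s=r.get_state();print(s["clock"],s["tool_pos"],s["eef_rot"],s["opening"],s["q"])
p,d,c=snap("wrist");cv2.imwrite("pics/w1.png",p[:,:,::-1]);X=pts(d,c);x,y,z=X[...,0],X[...,1],X[...,2]
m=(x>.5)&(x<.8)&(y>.2)&(y<.4)
for lo,hi in((.02,.13),(.096,.13)):
    k=m&(z>lo)&(z<hi);print(k.sum(),cv2.minAreaRect((X[k][:,:2]*1000).astype(np.float32)),np.percentile(X[k][:,2],[2,50,98]) if k.any() else 0)
```

```text
2.1 [0.63683123 0.28534162 0.2581681 ] [ 6.01957389e-01  7.98528010e-01 -5.62707691e-04 -4.27456534e-05] 0.9980571429888139 [-0.24368396  0.81398485 -0.52600493  1.27956812  0.41077434  1.15480359
 -0.5187558 ]
3608 ((633.32568359375, 283.17950439453125), (44.17346954345703, 110.41935729980469), 16.064632415771484) [0.08582117 0.09721864 0.10069877]
2000 ((633.5851440429688, 282.88946533203125), (26.236806869506836, 109.65022277832031), 16.316431045532227) [0.09623098 0.09927218 0.10085744]
```

View pics/w1.png

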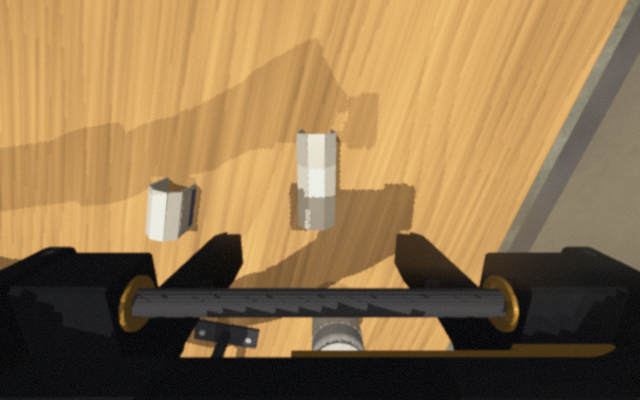

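The wrist view shows the sign at (317,180), centred between the open fingers and square to them. It needs a correction of about -3.4 mm in x and -2.3 mm in y, and then I can descend.

Request:
step_arm(
  increments=[
    [[-0.34,-0.23,-1.5],[0,0,0]],
    [[0,0,-3.5],[0,0,0]],
    [[0,0,-4],[0,0,0]],
    [[0,0,-4],[0,0,0]],
    [[0,0,-3],[0,0,0]],
    [[0,0,-2],[0,0,0]],
    [[0,0,-1.5],[0,0,0]],
    [[0,0,-1],[0,0,0]],
    [[0,0,-1],[0,0,0]],
    [[0,0,0],[0,0,0]],
  ],
)

```text
clock: 3.15
tool_pos: [0.6326, 0.2814, 0.0429]
eef_rot: [0.603, 0.798, -0.001, -0.0]
contact_force: [0.5, -0.4, 0.7]
opening: 0.999
finger_force: 0.0
```

Request:
step_arm(
  increments=[
    [[0,0,0],[0,0,0]],
    [[0,0,0],[0,0,0]],
    [[0,0,0],[0,0,0]],
    [[0,0,0],[0,0,0]],
    [[0,0,0],[0,0,0]],
    [[0,0,0],[0,0,0]],
    [[0,0,0],[0,0,0]],
    [[0,0,0],[0,0,0]],
    [[0,0,0],[0,0,0]],
    [[0,0,0],[0,0,0]],
  ],
  fingers=0,
  grip_force=15,
)

```text
clock: 4.15
tool_pos: [0.6334, 0.2818, 0.044]
eef_rot: [0.603, 0.798, 0.0, 0.0]
contact_force: [1.2, -0.9, 1.9]
opening: 0.498
finger_force: 15.0
```

Request:
step_arm(
  increments=[
    [[0,0,0.7],[0,0,0]],
    [[0,0,1.5],[0,0,0]],
    [[0,0,2.5],[0,0,0]],
    [[0,0,3],[0,0,0]],
    [[0,0,3],[0,0,0]],
    [[0,0,3],[0,0,0]],
    [[0,0,3],[0,0,0]],
    [[0,0,3],[0,0,0]],
    [[0,0,2],[0,0,0]],
    [[0,0,0.8],[0,0,0]],
  ],
)

```text
clock: 5.15
tool_pos: [0.6335, 0.2826, 0.2723]
eef_rot: [0.603, 0.798, 0.002, 0.001]
contact_force: [-0.5, 1.1, -1.4]
opening: 0.497
finger_force: 15.0
```

Request:
step_arm(
  increments=[
    [[-0.1,-1.0,0],[0,0,-0.5]],
    [[-0.3,-2,0],[0,0,-0.7]],
    [[-0.4,-2.8,0],[0,0,-0.7]],
    [[-0.4,-3,0],[0,0,-0.7]],
    [[-0.4,-3,0],[0,0,-0.7]],
    [[-0.4,-3,0],[0,0,-0.7]],
    [[-0.4,-3,0],[0,0,-0.7]],
    [[-0.4,-3,0],[0,0,-0.7]],
    [[-0.4,-3,0],[0,0,-0.7]],
    [[-0.4,-3,0],[0,0,-0.7]],
  ],
)

```text
clock: 6.15
tool_pos: [0.5953, 0.0112, 0.2672]
eef_rot: [0.65, 0.76, -0.001, -0.001]
contact_force: [0.3, 0.1, -1.9]
opening: 0.497
finger_force: 15.0
```

Request:
step_arm(
  increments=[
    [[-0.4,-3,0],[0,0,-0.7]],
    [[-0.4,-3,0],[0,0,-0.7]],
    [[-0.4,-3,0],[0,0,-0.7]],
    [[-0.4,-3,0],[0,0,-0.7]],
    [[-0.4,-2.6,0],[0,0,-0.7]],
    [[-0.25,-2,0],[0,0,-0.7]],
    [[-0.2,-1.2,0],[0,0,-0.7]],
    [[0,-0.6,0],[0,0,-0.3]],
    [[0,0,0],[0,0,0]],
    [[0,0,0],[0,0,0]],
  ],
)

```text
clock: 7.15
tool_pos: [0.5727, -0.1688, 0.2686]
eef_rot: [0.682, 0.731, 0.0, -0.0]
contact_force: [0.1, -0.7, -1.4]
opening: 0.499
finger_force: 15.0
```

Run:
```python
from h import *
s=r.get_state();print(s["clock"],s["tool_pos"],s["eef_rot"],s["opening"],2*np.degrees(np.arctan2(s["eef_rot"][1],s["eef_rot"][0]))-90)
for n in("wrist","scene","top"):
    p,d,c=snap(n);np.savez(n+"2",p=p,d=d,**c);cv2.imwrite(f"pics/{n}2.png",p[:,:,::-1])
```

```text
7.15 [ 0.57267338 -0.16882828  0.26860332] [ 6.82472854e-01  7.30910693e-01  4.20759593e-04 -4.29578152e-04] 0.4985054429053784 3.9256124218379824
```

View pics/wrist2.png

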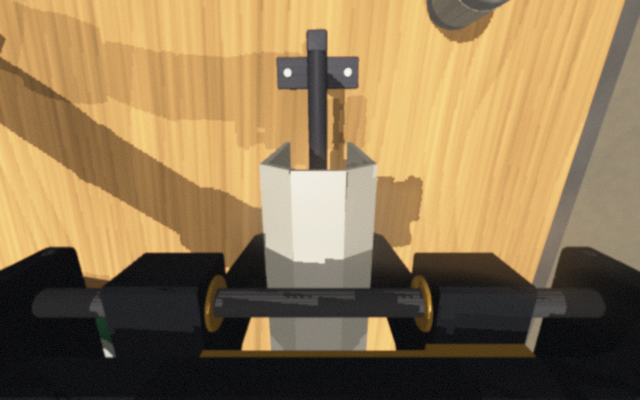

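View pics/scene2.png

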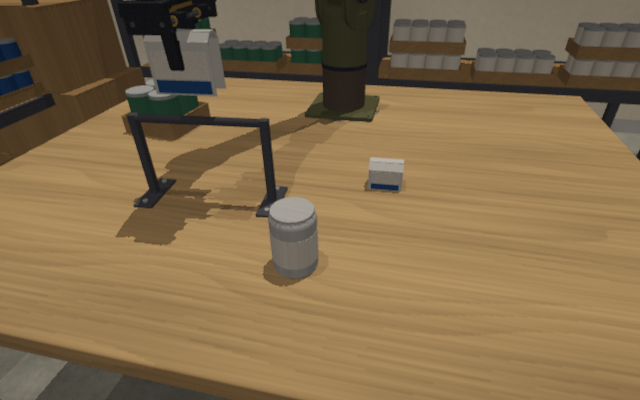

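The wrist view shows the bar leading in at about u=317 and the sign centred at about u=319, so they are nearly in line. In the scene view the sign is clear above the bar. I'll measure the offset in the wrist frame.

Run:
```python
from h import *
D=np.load("wrist2.npz");X=pts(D["d"],D);x,y,z=X[...,0],X[...,1],X[...,2]
def rep(nm,m):
    P=X[m];a=cv2.minAreaRect((P[:,:2]*1000).astype(np.float32));print(nm,len(P),np.round(a[0],1),np.round(a[1],1),round(a[2],2),np.percentile(P[:,2],[2,50,98]).round(4))
    l=cv2.fitLine(P[:,:2].astype(np.float32),cv2.DIST_HUBER,0,.001,.001).ravel();print("  x at y=-.17",l[2]+(-.17-l[3])*l[0]/l[1],"ang",np.degrees(np.arctan(-l[0]/l[1])))
white=D["p"].min(2)>110
vv,uu=np.mgrid[:400,:640]
near=(abs(x-.572)<.04)&(vv<260)
rep("bar",near&(z>.16)&(z<.19)&(y<.1)&(y>-.2)&~white)
rep("sign",near&(z>.25)&(z<.36)&white)
rep("ridge",near&(z>.322)&(z<.36)&white)
for n in("top",):
    E=np.load(n+"2.npz");X=pts(E["d"],r.calibration(n));x,y,z=X[...,0],X[...,1],X[...,2]
    k=(z>.22)&(z<.34)&(E["p"].min(2)>110)&(abs(y+.17)<.08)&(abs(x-.57)<.05);print(n);rep("sign",k) if k.sum()>5 else 0
```

```text
bar 2661 [564.7 -87.8] [ 15.8 106.8] 3.86 [0.1719 0.1767 0.1787]
  x at y=-.17 0.57097423 ang 4.212236
sign 10249 [ 564.8 -136.1] [53.1 45.7] 4.01 [0.3108 0.3227 0.3253]
  x at y=-.17 0.9278778 ang 83.41151
ridge 5442 [ 568.4 -129.9] [23.5 33.8] 4.18 [0.3222 0.3242 0.3255]
  x at y=-.17 0.57158476 ang 4.1431284
top
sign 782 [ 568.9 -130.6] [44.1 34.7] 2.82 [0.3106 0.3231 0.3275]
  x at y=-.17 0.097709835 ang -85.14358
```

The ridge and bar agree to within 1 mm and 0.1°. The ridge at 0.324 m puts the sign's origin at about 0.224 m, so it has about 14.3 cm to go down.

Request:
step_arm(
  increments=[
    [[-0.06,0,-1],[0,0,0]],
    [[0,0,-2],[0,0,0]],
    [[0,0,-2],[0,0,0]],
    [[0,0,-2],[0,0,0]],
    [[0,0,-2],[0,0,0]],
    [[0,0,-2],[0,0,0]],
    [[0,0,-1.5],[0,0,0]],
    [[0,0,-0.8],[0,0,0]],
    [[0,0,-0.4],[0,0,0]],
    [[0,0,0],[0,0,0]],
  ],
)

```text
clock: 8.3
tool_pos: [0.572, -0.1701, 0.1315]
eef_rot: [0.683, 0.73, -0.0, -0.0]
contact_force: [-0.9, 0.1, -0.6]
opening: 0.5
finger_force: 15.0
```

Request:
step_arm(
  increments=[
    [[0,0,-0.15],[0,0,0]],
    [[0,0,-0.15],[0,0,0]],
    [[0,0,-0.1],[0,0,0]],
    [[0,0,-0.1],[0,0,0]],
    [[0,0,-0.05],[0,0,0]],
    [[0,0,0],[0,0,0]],
    [[0,0,0],[0,0,0]],
    [[0,0,0],[0,0,0]],
    [[0,0,0],[0,0,0]],
    [[0,0,0],[0,0,0]],
  ],
)

```text
clock: 9.3
tool_pos: [0.572, -0.1703, 0.1263]
eef_rot: [0.683, 0.73, 0.0, 0.0]
contact_force: [0.2, 1.0, -2.0]
opening: 0.5
finger_force: 15.0
```

Request:
step_arm(
  increments=[
    [[0,0,-0.05],[0,0,0]],
    [[0,0,-0.05],[0,0,0]],
    [[0,0,-0.05],[0,0,0]],
    [[0,0,-0.05],[0,0,0]],
    [[0,0,0],[0,0,0]],
    [[0,0,0],[0,0,0]],
    [[0,0,0],[0,0,0]],
    [[0,0,0],[0,0,0]],
    [[0,0,0],[0,0,0]],
    [[0,0,0],[0,0,0]],
  ],
)

```text
clock: 10.3
tool_pos: [0.572, -0.1703, 0.1249]
eef_rot: [0.683, 0.73, 0.0, 0.0]
contact_force: [-2.3, 0.0, 5.5]
opening: 0.498
finger_force: 15.0
```

Run:
```python
from h import *
D=dict(zip("pdc",snap("wrist")));X=pts(D["d"],D["c"]);x,y,z=X[...,0],X[...,1],X[...,2];p=D["p"]
vv,uu=np.mgrid[:400,:640];near=(abs(x-.57)<.04)&(vv<260);w=p.min(2)>110
cv2.imwrite("pics/w3.png",p[:,:,::-1])
k=near&w&(z>.15)&(z<.2);print("ridge z",np.percentile(X[k][:,2],[50,90,98]),r.get_state()["contact_force"],r.get_state()["tool_pos"])
k=near&(z>.16)&(z<.19)&~w&(y<0);print("bar z",np.percentile(X[k][:,2],[50,90,98]))
```

```text
ridge z [0.17886845 0.18101879 0.18159862] [-2.26055233 -0.44208073  6.18418583] [ 0.57198683 -0.17030341  0.12486244]
bar z [0.17652644 0.17795535 0.17857994]
```

View pics/w3.png

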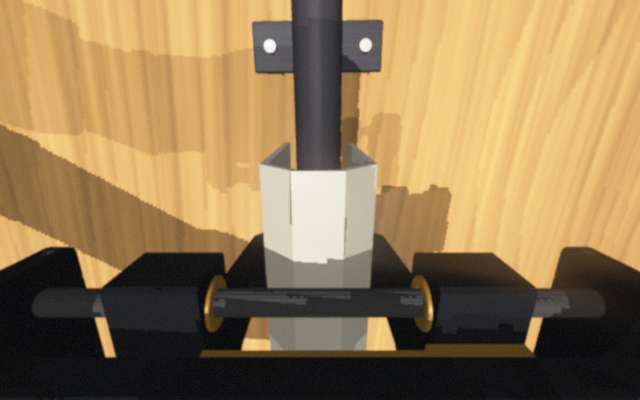

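The sign straddles the bar: the bar enters under the ridge at (318,165). The ridge is at 0.181 m and the bar is taking the load, about 6 N upward. Releasing now.

Request:
step_arm(
  increments=[
    [[0,0,0],[0,0,0]],
    [[0,0,0],[0,0,0]],
    [[0,0,0],[0,0,0]],
    [[0,0,0],[0,0,0]],
    [[0,0,0],[0,0,0]],
    [[0,0,0],[0,0,0]],
    [[0,0,0],[0,0,0]],
    [[0,0,0],[0,0,0]],
    [[0,0,0],[0,0,0]],
    [[0,0,0],[0,0,0]],
  ],
  fingers=1,
)

```text
clock: 11.35
tool_pos: [0.572, -0.1703, 0.1243]
eef_rot: [0.683, 0.73, 0.0, 0.0]
contact_force: [-0.6, 0.2, -0.8]
opening: 0.999
finger_force: 0.0
```

Request:
step_arm(
  increments=[
    [[0,0,0.5],[0,0,0]],
    [[0,0,1],[0,0,0]],
    [[0,0,1.5],[0,0,0]],
    [[0,0,2],[0,0,0]],
    [[0,0,2],[0,0,0]],
    [[0,0,2],[0,0,0]],
    [[0,0,2],[0,0,0]],
    [[0,0,2],[0,0,0]],
    [[0,0,1],[0,0,0]],
    [[0,0,0],[0,0,0]],
  ],
)

```text
clock: 12.35
tool_pos: [0.5729, -0.1703, 0.2661]
eef_rot: [0.683, 0.73, 0.001, 0.002]
contact_force: [0.2, -0.3, -0.5]
opening: 1.002
finger_force: 0.0
```

Run:
```python
from h import *
for n in("wrist","scene"):
    p,d,c=snap(n);cv2.imwrite(f"pics/{n}4.png",p[:,:,::-1]);X=pts(d,c);x,y,z=X[...,0],X[...,1],X[...,2]
    k=(abs(x-.57)<.05)&(abs(y+.17)<.09)&(z>.174)&(z<.19)&(p.min(2)>110)
    print(n,k.sum(),cv2.minAreaRect((X[k][:,:2]*1000).astype(np.float32)) if k.any() else 0,np.percentile(X[k][:,2],[2,50,98]) if k.any() else 0)
```

```text
wrist 4083 ((571.115478515625, -169.2993927001953), (31.5176944732666, 110.21687316894531), 4.125978469848633) [0.17431939 0.17999308 0.18175008]
scene 355 ((575.794189453125, -167.39346313476562), (28.012908935546875, 108.51536560058594), 3.5706441402435303) [0.17419796 0.17821645 0.18115632]
```

View pics/scene4.png

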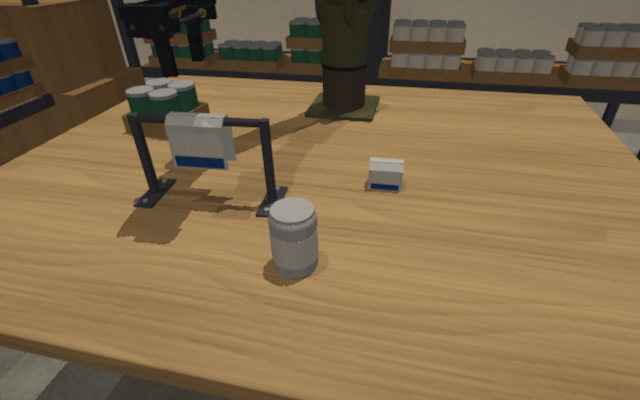

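The scene view shows the large sign hanging level astride the bar at (202,142), midway between the posts. The gripper is clear, and the can and the small sign are where they were.

```bash
python3 -c "
from plant import r
print(r.finish_job())"
```

```text
the job is handed in; nothing more can be done
None
```

The large sign hangs by itself astride the bar, aligned and within a few millimetres of the middle; the small sign and can were not touched, and the job was handed in at about 12.5 s.

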